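# Anchor a hammer-head stud in the rack strut

### The arm

A 6-joint arm with a two-finger parallel gripper is mounted at the origin on the work surface. World frame = base frame: x ahead of the robot, y to its left, z up, the work surface at z = 0. Lengths are in m, angles in rad, forces in N, time in s.
With the tool pointing down it reaches from about 0.325 to 0.9 m from the base axis. Payload 6.1 kg.
Tool frame: the origin (TCP) lies at the very end of the fingers, on their centre line; the grasp point (between the pads) lies 19 mm behind it (robot.grasp_offset is the distance from the TCP to the grasp point, in m); z points along the fingers, y is the direction in which the jaws open and shut (so a half turn about z gives the same grasp; the last joint's range is limited). The gripper opens to 85 mm and grips with 20 to 120 N. Pads are 22 mm wide; open, the fingers measure 114 mm over their backs; the gripper's body (76 mm by 85 mm) begins 54 mm behind the grasp point. The pads swing forward as they close: fully open they stand 13 mm farther back than shut.
Start: joints at [1.067, 0.22, 1.526, -0, 1.395, -0.126], TCP at [0.231, 0.581, 0.231] pointing down, gripper open.
Joint ranges: [-2.98, 2.98], [-0.91, 2.08], [0.09, 2.57], [-1.24, 4.39], [0.2, 2.65], [-2.68, 2.68]. Speed limits (rad/s): [2.57, 2.57, 3.01, 3.14, 3.14, 3.14].

### API

Orientations are given as a unit quaternion [w, x, y, z].
In Python, from plant import robot, vision, workorder gives the robot as it stands. The module is installed in compiled form; this text tells all that it offers.
- The arm moves only by the tool step_arm, never from a script. Its argument "motion" is one flat list of numbers, 6 for each row, row after row: the shift along the world's x, y, z in mm, then the turn, a rotation vector about the world's x, y, z in rad. A call has 1 to 20 rows; each row shifts and turns the commanded pose from where the row before left it; what a row does not reach is not made up. A row lasts 1/10 s, in which the tool goes at most 50 mm and 8.59 degrees, less where a joint would pass 70% of its speed; a pose out of reach is approached as far as the arm can. A call is refused whole if a number of a shift passes 50 or a number of a turn 0.15, either way. A call with a gripper value outside its range is refused whole. "claw" is the finger opening in mm, from 0 to 85.4, set as the call begins (left out, the last holds). The fingers move at their own pace and stop on an object; the grip force is fixed at half the most. Time passes only in rows, so rows that do not move let the fingers close. It gives the time, the measured TCP pose, the force and the opening at its end, in the units of the state.
- robot.get_obs(): the state, without advancing time (a new reading comes with each control period).
- vision.capture(name): name is "scene" or "top"; returns the picture (400x640x3 uint8, red, green, blue); there is no depth.
- vision.camera_model(name): a dict with "fovy" (degrees; the focal length in pixels is half the picture's height over the tangent of half this angle, whatever the lens; pixels are square), "cx", "cy" (the principal point, pixels), "R" (3x3) and "t" (3): a world point X has camera coordinates R X + t. Camera axes: x right, y down, z forward; pixel columns grow to the right and rows downward; lengths in m; the calibration is good to about 2 mm. A picture is of the moment at which its call begins. camera_model takes no time and is no camera call.
- workorder.close_job(): hands the job in, once; it reports no verdict.
The state is a dict: "t": time; "qpos": joint angles; "qd": joint speeds; "tau": joint torques, N m; "tcp_pos": TCP position; "ee_rot": TCP orientation; "force": force on the tool from outside, world axes, zero at the start; "ft_torque": the same for the moment, N m; "finger_gap": finger opening in m.
Only numpy, scipy, OpenCV 4.12 (cv2) and the standard library are available. Lean on these libraries where they do the work, as an engineer would, in place of code of your own. Each camera call takes 0.05 s, during which the arm holds its last target.

### The job

Fit the hammer-head stud (the one with the oblong foot, not the round one) into the slotted strut: lower its foot through the slot, press it down against the spring inside, give it a quarter turn under the lips, and slide it, still pressed down, towards the bracket end until you feel the hidden stop, then let it rise into the notch there so that it stays locked crosswise and upright. Work gently, never putting more than about 25 N on the strut, and leave everything else where it is.

Things in the scene. Friction and masses are not known exactly. Their poses are not given: they have to be found in the camera images.
- stud_mid (a point): Hammer-head stud, loose, upright on its foot; 64 mm tall, about 130 g. Point: half-way up, 32 mm over the underside; z up, x along foot and grip bar. Oblong steel foot 36 (x) x 18 (y) x 10 mm high, long lower edges chamfered 2 mm; round shank 13 mm across; black grip bar 40 (x) x 12 (y) mm, 40 to 64 mm over the underside: pinch it across its 12 mm. Bar and foot point the same way.
- strut: Fixed steel C-channel on the bench, slot upward: 240 mm long (its y), 49 wide (x), lip tops 50 mm up. Origin: centre of its underside; +y is the end with a dark angle bracket 10 mm proud of the lips. Slot 20.5 mm wide on the centre line, full length; lips 4 mm thick; inside width 44. The foot can turn either way inside.
- slot_entry (a point): A good place to insert: on the slot's centre line level with the lip tops (50 mm up), 35 mm from the strut's middle towards -y; axes as the strut's. Under the lips hang turned-in edges 5 mm deep, along the whole strut save for one notch: a crosswise foot passes beneath them only with its underside lower than 31 mm above the bench; 28 to 29 mm is good.
- spring_strip (a joint): Sprung steel strip that floors the channel, seen through the slot: 0 at rest (its top 40 mm above the bench), grows in m as it is pressed down, 0.020 at most. It pushes up with about 3 N at 0 and 0.35 N more per mm (some 7 N with the foot's underside at 28.5 mm), so sliding on it drags by a few N.
- notch_zone (a point): Middle of the stretch with the unseen notch, at lip-top height, 45 mm from the strut's middle to +y. Notch: 24 mm long, its centre up to 20 mm either way along y, new each time. Hidden stops halt a crosswise foot going +y 2.5 mm past the notch centre; a lengthwise foot slips between them. In the notch a let-go foot rises till its underside is 36 mm up (stud_mid 68); elsewhere the edges keep it 5 mm lower.
- round_mid (a point): Bystander: a stud of the same height and grip with a round foot 34 mm in diameter; it does not fit the slot. Point half-way up, 32 mm above the bench.
- pot_a: Bystander: plant pot, black, 80 mm across, 70 mm high, with flowers to about 150 mm; origin under its centre.
- wrench: Bystander: flat steel wrench 150 mm long, lying on the bench; origin near its middle, x along it.
- collar: Bystander: steel collar 40 mm across, 14 mm high; origin under its centre.
Mind the look-alikes: they are no part of the job. Leave any yellow look-alike of the part that bears stud_mid alone.

How it is judged:
On the way, in this order (a step that is already met when the one before it is completed fails the run):
1. the foot is lowered lengthwise through the slot, its top below the lips (x of stud_mid in the frame of strut between -0.006 and 0.006 m and y of stud_mid in the frame of strut between -0.12 and 0.12 m and angle between the x axis of stud_mid and the y axis of strut, either way round below 0.12 rad and z of stud_mid in the frame of strut below 0.067 m), for 0.1 s.
2. the foot is turned crosswise beneath the turned-in edges (x of stud_mid in the frame of strut between -0.006 and 0.006 m and y of stud_mid in the frame of strut between -0.12 and 0.12 m and angle between the x axis of stud_mid and the x axis of strut, either way round below 0.22 rad and z of stud_mid in the frame of strut below 0.0645 m), for 0.1 s.
At the end, for the whole second after the job is handed in: The stud stands upright (within 0.15 rad) in the slot, its foot crosswise (within 0.22 rad) and risen into the notch: stud_mid 65.5 to 70.5 mm above the underside of the strut and within 6 mm of the slot's centre line (x of stud_mid in the frame of strut between -0.006 and 0.006 m and y of stud_mid in the frame of strut between -0.12 and 0.12 m and angle between the x axis of stud_mid and the x axis of strut, either way round below 0.22 rad and angle between stud_mid's own z axis and vertical below 0.15 rad and z of stud_mid in the frame of strut between 0.0655 and 0.0705 m); the robot touches nothing.
It fails at once if more than 30 N on the strut (contact force between strut and anything else above 30 N).
It fails at once if a bystander is moved more than 30 mm (distance of any of round_mid, pot_a, wrench, collar from where it was at the start of the episode above 0.03 m).
It also fails if it takes over 58 s, if anything falls off the work surface, if the arm or the gripper's body presses on something with over 40 N, if the wrist force passes 120 N, or if a joint passes its speed limit or range.

## Working session

There is one attempt and no reset: what is moved stays moved. The work goes in short steps, Python scripts to look and compute and a tool call to move; the robot and the scene stay as the last step left them, time stands still between calls to the robot, and variables do not carry over. Pictures are saved under pics/ and viewed, and the job is handed in when it is done.

Besides the shell and the picture viewer there is one more tool, called after "Emit:" by a JSON object that holds its "method" and its "body", one argument or row to a line. step_arm: Moves the arm, as the interface text tells. Its arguments: {"type":"object","properties":{"motion":{"type":"array","items":{"type":"number"}},"claw":{"type":"number"}},"required":["motion"]}

```bash
mkdir -p pics
python3 - <<'E'
from plant import robot, vision
import cv2,numpy as np
for n in("scene","top"):
    im=vision.capture(n); cv2.imwrite(f"pics/{n}0.png",im[:,:,::-1])
    m=vision.camera_model(n); print(n,m)
o=robot.get_obs(); print(o)
E
```

```text
scene {'fovy': 46.598488784325596, 'cx': 323.7094424706395, 'cy': 212.4573122666015, 'R': array([[ 0.62871004,  0.77754758, -0.01197653],
       [ 0.54422164, -0.45094385, -0.70744077],
       [-0.55546961,  0.43825723, -0.70667115]]), 't': array([-0.34837775, -0.20550496,  1.29513014])}
top {'fovy': 47.42569191377379, 'cx': 324.2721136734973, 'cy': 194.78447454355717, 'R': array([[-0.03594781, -0.99932834,  0.00711445],
       [-0.97070643,  0.03322413, -0.23796046],
       [ 0.23756426, -0.0154602 , -0.97124879]]), 't': array([0.04316709, 0.53360579, 1.19684354])}
{'t': 0.1, 'qpos': array([ 1.06688657e+00,  2.21153407e-01,  1.52751019e+00,  4.11684452e-05,
        1.39471447e+00, -1.26128103e-01]), 'qd': array([ 1.69389767e-03, -1.54219238e-03, -2.75163042e-03, -1.85192775e-03,
       -1.28430227e-03, -2.14742167e-05]), 'tau': array([ 8.85429436e-04, -4.98238742e+01, -3.90552521e+01, -1.15953917e-04,
        5.49748205e-03, -4.87150987e-05]), 'tcp_pos': array([0.23027498, 0.58043682, 0.2302977 ]), 'ee_rot': array([-2.95856647e-04,  1.87773049e-01,  9.82212036e-01, -8.42498191e-04]), 'force': array([ 0.29225712,  0.85038936, -0.18946975]), 'ft_torque': array([-0.00840565, -0.02131872,  0.08397395]), 'finger_gap': 0.08541716500206482}
```

View pics/scene0.png

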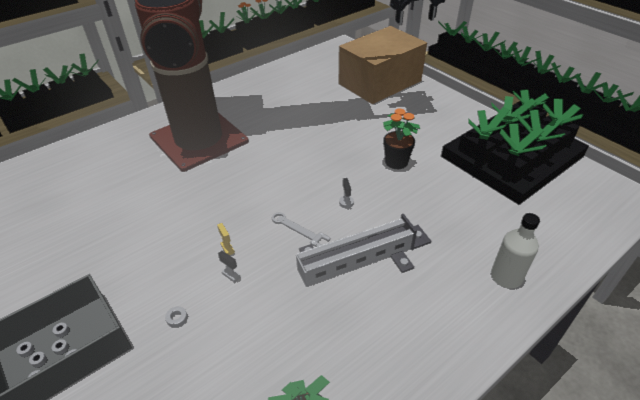

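View pics/top0.png

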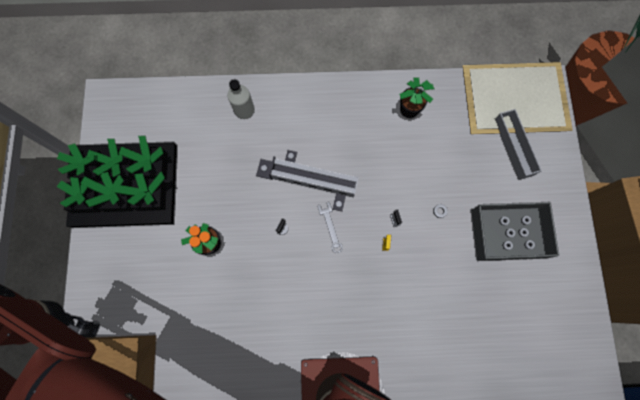

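The black-barred candidates are A at scene (228,265) / top (396,217) and B at scene (346,193) / top (282,227). The yellow look-alike is at scene (225,240) / top (387,242). A appears to have the oblong foot and B the round one, so I'll check both in enlarged crops.

Run:
```python
import cv2,numpy as np
s=cv2.imread("pics/scene0.png");t=cv2.imread("pics/top0.png")
def c(im,x,y,w,h,f): return cv2.resize(im[y:y+h,x:x+w],None,fx=f,fy=f,interpolation=cv2.INTER_CUBIC)
a=c(s,195,215,66,75,6);b=c(s,320,165,66,75,6)
cv2.imwrite("pics/c1.png",np.hstack([a,b]))
a=c(t,365,195,66,60,6);b=c(t,250,200,66,60,6)
cv2.imwrite("pics/c2.png",np.hstack([a,b]))
cv2.imwrite("pics/c3.png",c(t,245,140,130,80,6))
cv2.imwrite("pics/c4.png",c(s,285,205,150,90,5))
```

```text
(no output)
```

View pics/c1.png

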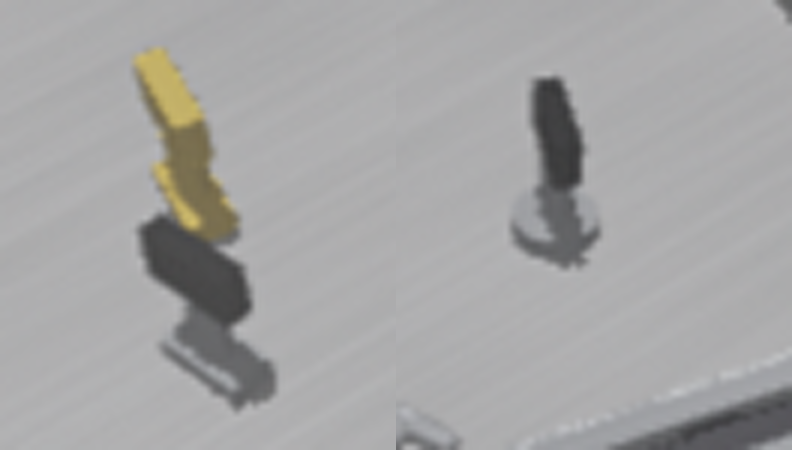

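View pics/c2.png

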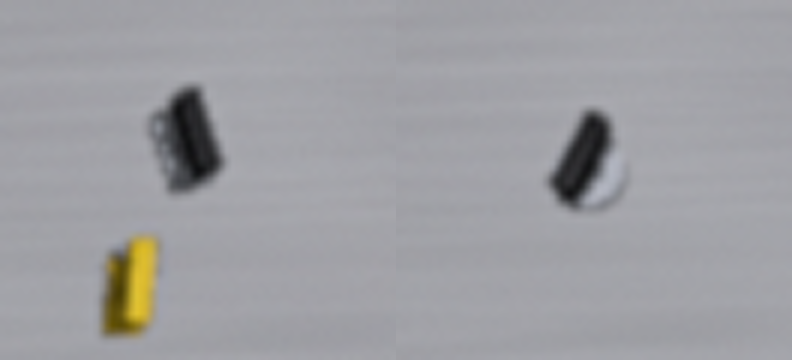

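View pics/c3.png

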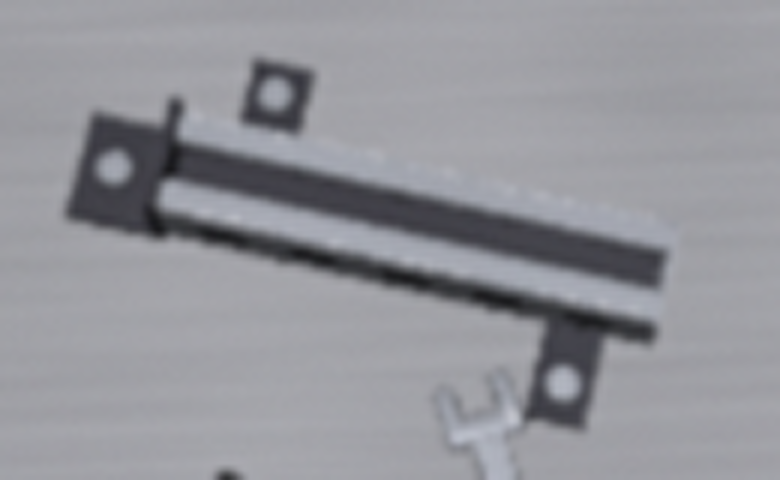

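View pics/c4.png

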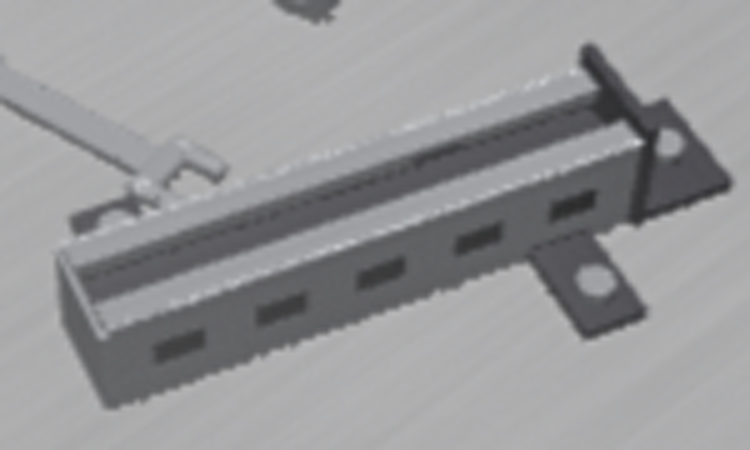

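A has the black bar and oblong foot, so it is the stud to use. B has the round foot. Next I fit the poses by matching rendered silhouettes in both views.

```bash
cat > fit.py <<'E'
import cv2,numpy as np,sys
from scipy.optimize import least_squares,minimize
from plant import vision
CM={n:vision.camera_model(n) for n in("scene","top")}
def proj(n,X):
    m=CM[n];f=200/np.tan(np.radians(m["fovy"]/2));c=np.atleast_2d(X)@m["R"].T+m["t"]
    return np.c_[f*c[:,0]/c[:,2]+m["cx"],f*c[:,1]/c[:,2]+m["cy"]]
def ray(n,uv,z):
    m=CM[n];f=200/np.tan(np.radians(m["fovy"]/2))
    d=m["R"].T@np.array([(uv[0]-m["cx"])/f,(uv[1]-m["cy"])/f,1.]);C=-m["R"].T@m["t"]
    return C+d*(z-C[2])/d[2]
def tf(p,P):
    P=np.array(P,float);c,s=np.cos(p[2]),np.sin(p[2])
    return np.c_[p[0]+c*P[:,0]-s*P[:,1],p[1]+s*P[:,0]+c*P[:,1],P[:,2]]
S=8
def render(polys,roi):
    x,y,w,h=roi;m=np.zeros((h*S,w*S),np.uint8)
    for q in polys: cv2.fillPoly(m,[np.round(((q-[x,y]+.5)*S-.5)*16).astype(np.int32)],255,shift=4)
    return cv2.resize(m,(w,h),interpolation=cv2.INTER_AREA)/255.
def box(x0,x1,y0,y1,z0,z1): return [[a,b,c] for a in(x0,x1) for b in(y0,y1) for c in(z0,z1)]
E
cat > f1.py <<'E'
from fit import *
I={n:cv2.imread(f"pics/{n}0.png").astype(float).mean(2) for n in CM}
# rough
s0=ray("top",(396,217),.055); print("stud rough",s0, ray("scene",(228,260),.05))
a=ray("top",(245+668/6,140+272/6),.05);b=ray("top",(245+170/6,140+160/6),.05);print("strut ends",a,b,np.linalg.norm(b-a))
a2=ray("scene",(285+83/5,205+300/5),.05);b2=ray("scene",(285+620/5,205+105/5),.05);print(a2,b2)
c=(a+b)/2;d=b-a;yaw=np.arctan2(d[1],d[0])-np.pi/2
lips=lambda p,n:[proj(n,tf(p,[[s*10.25e-3,-.12,.05],[s*24.5e-3,-.12,.05],[s*24.5e-3,.12,.05],[s*10.25e-3,.12,.05]])) for s in(-1,1)]
def fitlip(names,p0,crit=True):
    def cost(p):
        r=[]
        for n in names:
            # lips bright: maximise separation between lips and slot band/outer
            L=render(lips(p,n),(0,0,640,400));sl=render([proj(n,tf(p,[[-10.25e-3,-.115,.05],[10.25e-3,-.115,.05],[10.25e-3,.115,.05],[-10.25e-3,.115,.05]]))],(0,0,640,400))
            r.append((L*I[n]).sum()/L.sum()-2*0 - (sl*I[n]).sum()/sl.sum())
        return -sum(r)
    best=minimize(cost,p0,method="Nelder-Mead",options=dict(initial_simplex=np.array([p0,p0+[.006,0,0],p0+[0,.006,0],p0+[0,0,.04]]),xatol=1e-5,fatol=1e-3))
    return best.x,best.fun
p0=np.array([c[0],c[1],yaw])
for ns in(["top"],["scene"],["top","scene"]): print("strut",ns,*fitlip(ns,p0))
barM={}
for n,roi in(("top",(380,203,30,28)),("scene",(205,240,50,45))):
    x,y,w,h=roi;g=I[n][y:y+h,x:x+w]
    barM[n]=(roi,g)
def bar(p,n): return [cv2.convexHull(proj(n,tf(p,box(-.02,.02,-.006,.006,.04,.064))).astype(np.float32))[:,0]]
def fitbar(names,p0):
    def cost(p):
        s=0
        for n in names:
            roi,g=barM[n];bgv=np.median(g);col=np.clip((bgv-g)/(bgv-45),0,1)
            s+=((col>0)*(render(bar(p,n),roi)-col)**2).sum()
        return s
    b=None
    for y in np.arange(0,np.pi,.25):
        q=np.r_[p0[:2],y]
        r=minimize(cost,q,method="Nelder-Mead",options=dict(initial_simplex=np.array([q,q+[.006,0,0],q+[0,.006,0],q+[0,0,.15]]),xatol=1e-5,fatol=1e-4))
        if b is None or r.fun<b.fun:b=r
    return b.x,b.fun
for ns in(["top"],["scene"],["top","scene"]): print("stud",ns,*fitbar(ns,s0))
E
python3 f1.py
```

```text
stud rough [ 0.46717845 -0.1713723   0.055     ] [ 0.47033727 -0.17573605  0.05      ]
strut ends [ 0.56258911 -0.06708295  0.05      ] [0.6254691  0.16594508 0.05      ] 0.24136269964830878
[ 0.57339752 -0.07056092  0.05      ] [0.63417655 0.16775317 0.05      ]
strut ['top'] [ 0.59583968  0.05013798 -0.26753084] -83.51227856779137
strut ['scene'] [ 0.59802517  0.05040549 -0.26668615] -65.9312622524389
strut ['top', 'scene'] [ 0.59764617  0.05146789 -0.26478848] -144.82782755827222
stud ['top'] [ 0.46561642 -0.17272463  3.31752275] 13.640936270407263
stud ['scene'] [ 0.47049411 -0.17742046  3.26355736] 85.17130868507985
stud ['top', 'scene'] [ 0.46731323 -0.17559765  0.13029459] 119.77641935608052
```

Emit:
{"method": "step_arm", "body": {
  "motion": [11.9,-37.8,0,0,0,-0.131,11.9,-37.8,0,0,0,-0.131,11.9,-37.8,0,0,0,-0.131,11.9,-37.8,0,0,0,-0.131,11.9,-37.8,0,0,0,-0.131,11.9,-37.8,0,0,0,-0.131,11.9,-37.8,0,0,0,-0.131,11.9,-37.8,0,0,0,-0.131,11.9,-37.8,0,0,0,-0.131,11.9,-37.8,0,0,0,-0.131,11.9,-37.8,0,0,0,-0.131,11.9,-37.8,0,0,0,-0.131,11.9,-37.8,0,0,0,-0.131,11.9,-37.8,0,0,0,-0.131,11.9,-37.8,0,0,0,-0.131,11.9,-37.8,0,0,0,-0.131,11.9,-37.8,0,0,0,-0.131,11.9,-37.8,0,0,0,-0.131,11.9,-37.8,0,0,0,-0.131,11.9,-37.8,0,0,0,-0.131],
  "claw": 60
}}

```text
t: 2.1
tcp_pos: [0.4685, -0.1767, 0.2309]
ee_rot: [-0.0, 0.998, 0.069, -0.0]
force: [1.3, 0.4, -0.6]
finger_gap: 0.0599
```

```bash
cat > f2.py <<'E'
from fit import *
exec(open("f1.py").read().split("# rough")[0].replace("from fit import *",""))
def bar(p,n): return [cv2.convexHull(proj(n,tf(p,box(-.02,.02,-.006,.006,.04,.064))).astype(np.float32))[:,0]]
def foot(p,n): return [cv2.convexHull(proj(n,tf(p,box(-.018,.018,-.009,.009,.0,.010))).astype(np.float32))[:,0]]
def lips(p,n): return [proj(n,tf(p,[[s*10.25e-3,-.12,.05],[s*24.5e-3,-.12,.05],[s*24.5e-3,.12,.05],[s*10.25e-3,.12,.05]])) for s in(-1,1)]
def ov(n,polys,roi,f,src):
    x,y,w,h=roi;c=cv2.resize(cv2.imread(src)[y:y+h,x:x+w],None,fx=f,fy=f,interpolation=cv2.INTER_NEAREST)
    for q in polys: cv2.polylines(c,[np.round(((q-[x,y]+.5)*f-.5)*16).astype(int).astype(np.int32)],True,(0,0,255),1,cv2.LINE_AA,4)
    return c
E
cat > f3.py <<'E'
from f2 import *
ps=np.array([.4665,-.1745,.15]);pt=np.array([.5968,.0505,-.2665])
a=ov("top",bar(ps,"top")+foot(ps,"top"),(375,195,45,40),9,"pics/top0.png")
b=ov("scene",bar(ps,"scene")+foot(ps,"scene"),(205,245,45,40),9,"pics/scene0.png")
cv2.imwrite("pics/o1.png",np.hstack([a,b]))
a=ov("top",lips(pt,"top"),(260,145,105,60),7,"pics/top0.png")
cv2.imwrite("pics/o2.png",a)
a=ov("scene",lips(pt,"scene"),(292,210,132,80),6,"pics/scene0.png")
cv2.imwrite("pics/o3.png",a)
E
python3 f3.py
```

```text
(no output)
```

View pics/o1.png

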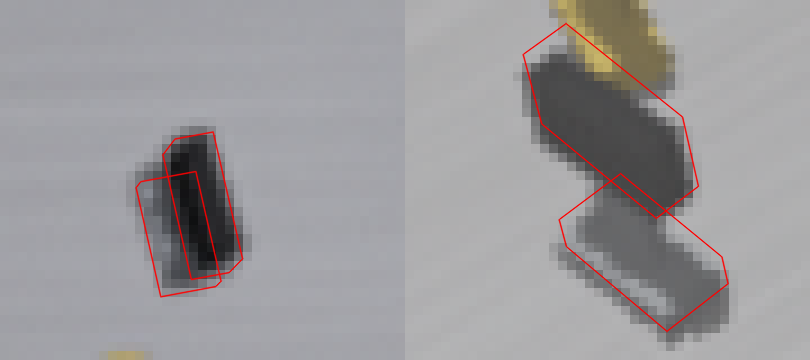

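View pics/o2.png

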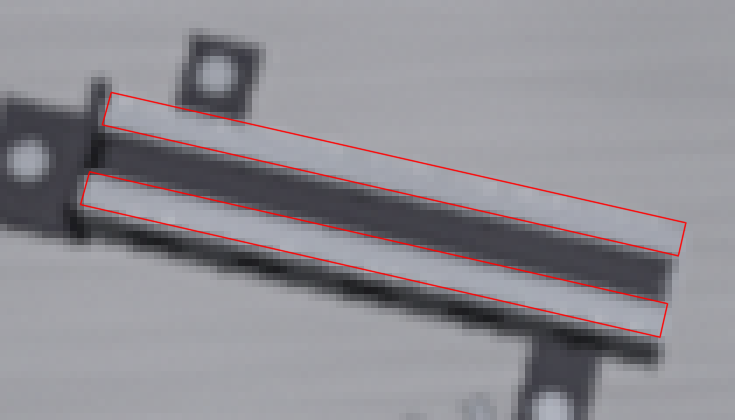

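View pics/o3.png

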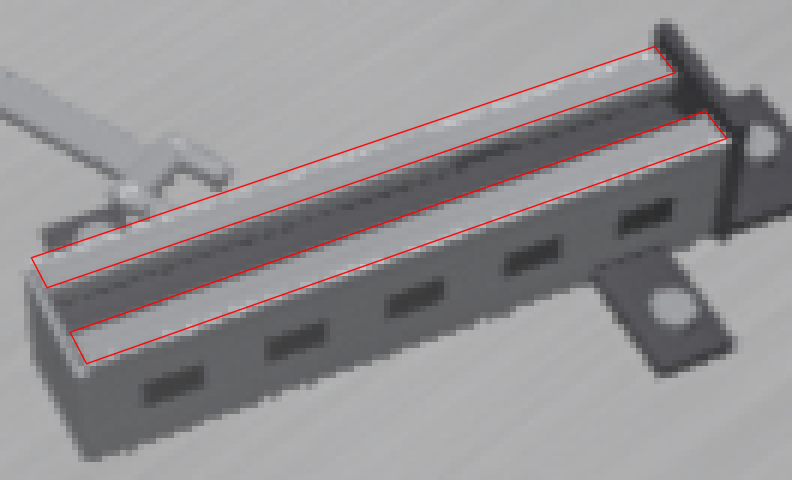

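Emit:
{"method": "step_arm", "body": {
  "motion": [-1,1,-40,0,0,0.012,0,0,-40,0,0,0,0,0,-40,0,0,0,0,0,-30,0,0,0,0,0,-20,0,0,0,0,0,-15,0,0,0,0,0,-8,0,0,0,0,0,-2,0,0,0,0,0,0,0,0,0],
  "claw": 40
}}

```text
t: 3.0
tcp_pos: [0.4677, -0.1742, 0.0365]
ee_rot: [0.0, 0.997, 0.078, 0.0]
force: [0.2, 0.1, 0.0]
finger_gap: 0.0403
```

```bash
cat > snap.py <<'E'
import sys,cv2,numpy as np
from plant import vision
# tag, name x y w h f ...
tag=sys.argv[1]
for a in sys.argv[2:]:
    n,x,y,w,h,f=a.split(",");x,y,w,h,f=map(int,(x,y,w,h,f))
    im=vision.capture(n)[:,:,::-1];cv2.imwrite(f"pics/{tag}_{n}_full.png",im)
    cv2.imwrite(f"pics/{tag}_{n}.png",cv2.resize(im[y:y+h,x:x+w],None,fx=f,fy=f,interpolation=cv2.INTER_CUBIC))
E
python3 snap.py g1 scene,190,190,80,100,6
```

```text
(no output)
```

View pics/g1_scene.png

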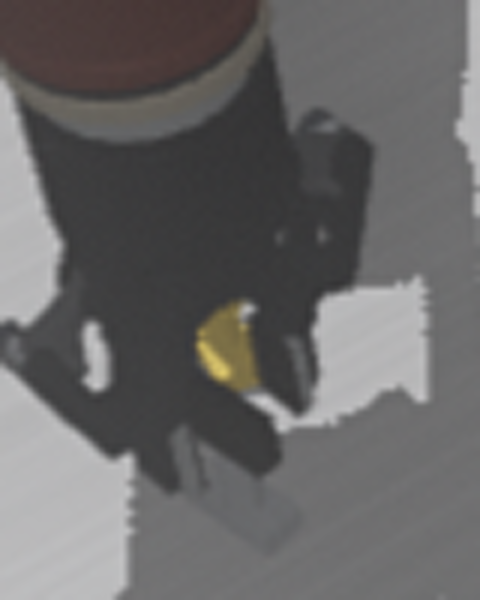

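The view at about crop (200,440) shows the black bar between the fingers, with the foot below at (240,500) and the left finger closer. Closing now.

Emit:
{"method": "step_arm", "body": {
  "motion": [0,0,0,0,0,0,0,0,0,0,0,0,0,0,0,0,0,0,0,0,0,0,0,0,0,0,0,0,0,0,0,0,0,0,0,0,0,0,0,0,0,0],
  "claw": 0
}}

```text
t: 3.75
tcp_pos: [0.4683, -0.1743, 0.0372]
ee_rot: [0.0, 0.997, 0.078, 0.001]
force: [0.1, 1.5, 6.0]
finger_gap: 0.011
```

Emit:
{"method": "step_arm", "body": {
  "motion": [0,0,5,0,0,0,0,0,20,0,0,0,0,0,40,0,0,0,0,0,35,0,0,0,11.9,19.1,0,0,0,0.115,11.9,19.1,0,0,0,0.115,11.9,19.1,0,0,0,0.115,11.9,19.1,0,0,0,0.115,11.9,19.1,0,0,0,0.115,11.9,19.1,0,0,0,0.115,11.9,19.1,0,0,0,0.115,11.9,19.1,0,0,0,0.115,11.9,19.1,0,0,0,0.115,11.9,19.1,0,0,0,0.115,0,0,0,0,0,0,0,0,0,0,0,0]
}}

```text
t: 5.35
tcp_pos: [0.586, 0.0171, 0.1358]
ee_rot: [-0.0, 0.794, 0.607, -0.001]
force: [0.5, 0.1, -1.8]
finger_gap: 0.0111
```

```bash
python3 snap.py h1 scene,280,150,150,150,4 top,250,120,130,90,6
```

```text
(no output)
```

View pics/h1_scene.png

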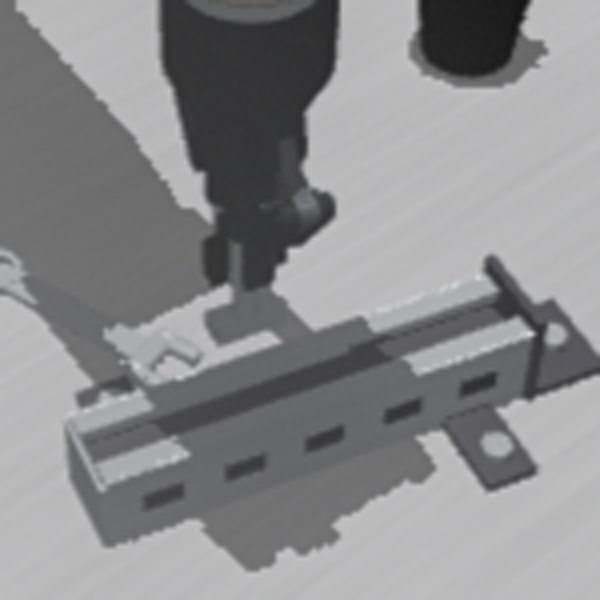

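View pics/h1_top.png

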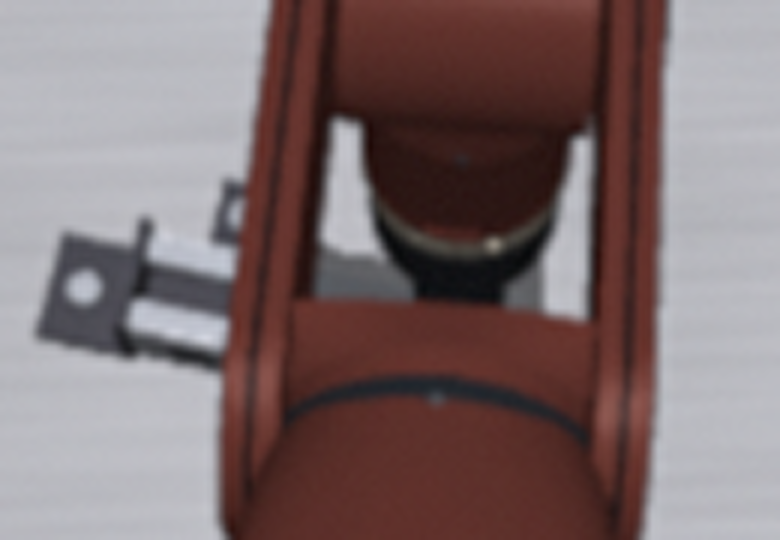

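Emit:
{"method": "step_arm", "body": {
  "motion": [0,0,-20,0,0,0,0,0,-15,0,0,0,0,0,-5,0,0,0,0,0,0,0,0,0]
}}

```text
t: 5.85
tcp_pos: [0.5853, 0.0166, 0.0949]
ee_rot: [-0.001, 0.795, 0.607, -0.001]
force: [0.2, -0.3, -1.1]
finger_gap: 0.0111
```

```bash
python3 snap.py h2 scene,280,190,150,110,5
cat > f4.py <<'E'
import sys
from f2 import *
from plant import robot
o=robot.get_obs();T=o["tcp_pos"];print(T,o["force"])
zb=T[2]-.0372
d=list(map(float,sys.argv[2:4])) if len(sys.argv)>3 else (0,0)
ps=np.array([T[0],T[1],-.2654+np.pi/2])
pt=np.array([.5965,.0505,-.2665])
up=lambda l:[[a,b,c+zb] for a,b,c in l]
hull=lambda n,P:cv2.convexHull(proj(n,P).astype(np.float32))[:,0]
n="scene"
sp=[hull(n,tf(ps,up(box(-.018,.018,-.009,.009,0,.01)))),hull(n,tf(ps,up(box(-.02,.02,-.006,.006,.04,.064))))]
c=ov(n,sp+lips(pt,n),(292,200,100,75),8,f"pics/{sys.argv[1]}_{n}_full.png")
cv2.imwrite(f"pics/{sys.argv[1]}_ov.png",c)
E
python3 f4.py h2
```

```text
[0.5861014  0.01659455 0.09590032] [ 0.13539385  0.47815802 -0.82668621]
```

View pics/h2_ov.png

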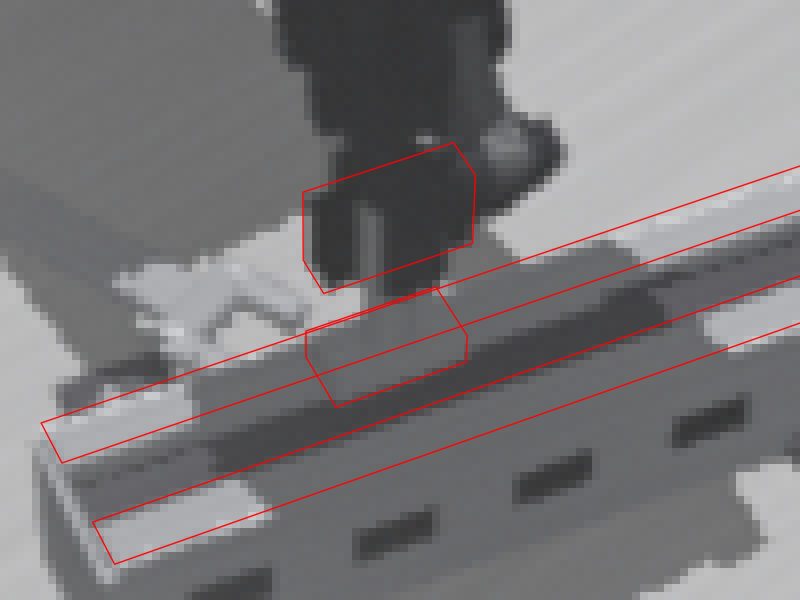

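```bash
cat > f5.py <<'E'
import sys
from f2 import *
tag,zb=sys.argv[1],float(sys.argv[2]);T=np.array(list(map(float,sys.argv[3:5])));yaw=float(sys.argv[5])
n="scene";x,y,w,h=322,215,40,40;f=14
im=cv2.imread(f"pics/{tag}_{n}_full.png")[y:y+h,x:x+w].mean(2)
im=np.clip((im-50)*255/70,0,255).astype(np.uint8)
c=cv2.cvtColor(cv2.resize(im,None,fx=f,fy=f,interpolation=cv2.INTER_NEAREST),cv2.COLOR_GRAY2BGR);c0=c.copy()
ps=np.r_[T,yaw];up=lambda l:[[a,b,d+zb] for a,b,d in l]
for B in(box(-.018,.018,-.009,.009,0,.01),box(-.02,.02,-.006,.006,.04,.064)):
    q=cv2.convexHull(proj(n,tf(ps,up(B))).astype(np.float32))[:,0]
    cv2.polylines(c,[np.round(((q-[x,y]+.5)*f-.5)*16).astype(np.int32)],True,(0,0,255),1,cv2.LINE_AA,4)
cv2.imwrite(f"pics/{tag}_e.png",c)
E
python3 f5.py h2 0.0583 .5860 .0166 1.3054
```

```text
(no output)
```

View pics/h2_e.png

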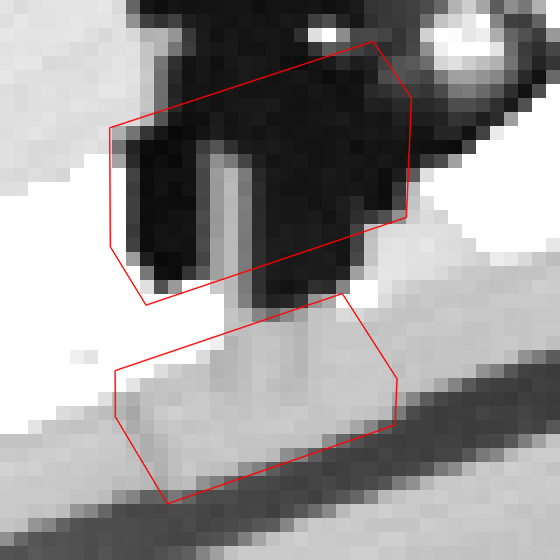

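```bash
cat > f6.py <<'E'
from f2 import *
g={n:cv2.imread(f"pics/{n}0.png").astype(np.float32).mean(2) for n in CM}
P=np.array([.5965,.0505,-.2665])
def edges(n,xs,sgn):
    out=[]
    for yl in np.linspace(-.10,.10,41):
        # profile across strut at lip-top height, around xs
        k=np.linspace(-.011,.011,89)
        uv=proj(n,tf(P,np.c_[xs+k,0*k+yl,0*k+.05])).astype(np.float32)
        v=cv2.remap(g[n],uv[:,0].copy(),uv[:,1].copy(),cv2.INTER_LINEAR)[:,0] if False else cv2.remap(g[n],uv[None,:,0],uv[None,:,1],cv2.INTER_LINEAR)[0]
        d=np.clip(np.gradient(v)*sgn,0,None);
        i=d.argmax();w=d*(abs(k-k[i])<.005)
        out.append((yl,xs+(w*k).sum()/w.sum(),d.max()))
    o=np.array(out);a=np.polyfit(o[:,0],o[:,1],1)
    r=o[:,1]-np.polyval(a,o[:,0]);m=abs(r)<2.5*np.median(abs(r))+1e-4;a=np.polyfit(o[m,0],o[m,1],1)
    print(n,"edge x nominal %.2f: at y=0 %.2f mm, slope %.4f, rms %.2f n=%d"%(xs*1e3,a[1]*1e3,a[0],r[m].std()*1e3,m.sum()))
# local +x = away from robot (~world x), near in scene
for n in CM:
    for xs,s in((-.0245,1),(-.01025,-1),(.01025,1),(.0245,-1)): edges(n,xs,s)
E
python3 f6.py
```

```text
scene edge x nominal -24.50: at y=0 -24.81 mm, slope 0.0128, rms 1.45 n=32
scene edge x nominal -10.25: at y=0 -7.67 mm, slope 0.0045, rms 0.27 n=39
scene edge x nominal 10.25: at y=0 11.89 mm, slope 0.0007, rms 0.14 n=41
scene edge x nominal 24.50: at y=0 27.07 mm, slope 0.0032, rms 0.20 n=38
top edge x nominal -24.50: at y=0 -26.77 mm, slope -0.0007, rms 0.43 n=41
top edge x nominal -10.25: at y=0 -10.45 mm, slope 0.0008, rms 0.19 n=38
top edge x nominal 10.25: at y=0 9.03 mm, slope -0.0008, rms 0.20 n=38
top edge x nominal 24.50: at y=0 25.00 mm, slope 0.0011, rms 0.76 n=35
```

```bash
cat > f7.py <<'E'
from f2 import *
g=cv2.imread("pics/h2_scene_full.png").astype(np.float32).mean(2)
P=np.array([.5860,.0166,-.2654]);zb=.0583
for yl in np.linspace(-.013,.013,9):
    k=np.linspace(-.008,.006,57)
    uv=proj("scene",tf(P,np.c_[.007+k,0*k+yl,0*k+zb])).astype(np.float32)
    v=cv2.remap(g,uv[None,:,0],uv[None,:,1],cv2.INTER_LINEAR)[0]
    d=np.clip(-np.gradient(v),0,None);w=d
    print("%.1f: %.2f mm, %.2f"%(yl*1e3,7+1e3*k[d.argmax()],d.max()), np.round(v[::8]))
uv=proj("scene",tf(P,[[.007,0,zb],[.009,0,zb+.002],[.017,0,zb]]));print(uv)
E
python3 f7.py
```

```text
-13.0: 7.25 mm, 2.65 [103. 103. 104. 104.  98.  79.  70.  69.]
-9.8: 8.00 mm, 2.01 [105. 105. 104. 103.  94.  81.  72.  70.]
-6.5: 7.50 mm, 2.73 [105. 106. 105. 104.  98.  79.  70.  69.]
-3.2: 8.25 mm, 2.12 [104. 104. 104. 104.  95.  82.  71.  69.]
0.0: 7.75 mm, 2.68 [104. 105. 105. 103.  99.  80.  70.  68.]
3.3: 8.75 mm, 1.90 [104. 105. 105. 103.  95.  82.  71.  69.]
6.5: 7.50 mm, 2.87 [103. 105. 104. 104. 101.  81.  69.  67.]
9.8: 8.00 mm, 2.60 [104. 104. 104. 104.  94.  77.  69.  68.]
13.0: 8.25 mm, 2.49 [105. 105. 105. 103.  96.  79.  69.  68.]
[[341.20305181 246.96288755]
 [341.64515357 246.99978248]
 [343.34908735 250.43763139]]
```

Emit:
{"method": "step_arm", "body": {
  "motion": [2.1,-0.6,-2,0,0,0,0,0,-3,0,0,0,0,0,-2,0,0,0,0,0,-1,0,0,0,0,0,-1,0,0,0,0,0,0,0,0,0]
}}

```text
t: 6.5
tcp_pos: [0.5886, 0.0163, 0.0872]
ee_rot: [-0.0, 0.794, 0.608, -0.0]
force: [-0.2, -0.6, -1.1]
finger_gap: 0.0111
```

Emit:
{"method": "step_arm", "body": {
  "motion": [0,0,-1,0,0,0,0,0,0,0,0,0]
}}

```text
t: 6.7
tcp_pos: [0.5886, 0.0163, 0.0862]
ee_rot: [-0.0, 0.794, 0.608, -0.0]
force: [-0.2, 0.4, -1.6]
finger_gap: 0.011
```

Emit:
{"method": "step_arm", "body": {
  "motion": [0,0,-1,0,0,0,0,0,0,0,0,0]
}}

```text
t: 6.9
tcp_pos: [0.5886, 0.0163, 0.0852]
ee_rot: [-0.0, 0.794, 0.607, -0.0]
force: [-0.3, -0.1, -1.4]
finger_gap: 0.0108
```

Emit:
{"method": "step_arm", "body": {
  "motion": [0,0,-1,0,0,0,0,0,0,0,0,0]
}}

```text
t: 7.1
tcp_pos: [0.5885, 0.0163, 0.0841]
ee_rot: [-0.0, 0.794, 0.608, -0.0]
force: [1.0, 0.1, -1.0]
finger_gap: 0.0111
```

Emit:
{"method": "step_arm", "body": {
  "motion": [0,0,-1,0,0,0,0,0,0,0,0,0]
}}

```text
t: 7.3
tcp_pos: [0.5885, 0.0164, 0.0831]
ee_rot: [-0.0, 0.794, 0.608, -0.0]
force: [0.2, -0.3, -2.0]
finger_gap: 0.0109
```

Emit:
{"method": "step_arm", "body": {
  "motion": [0,0,-1,0,0,0,0,0,0,0,0,0]
}}

```text
t: 7.5
tcp_pos: [0.5885, 0.0163, 0.0821]
ee_rot: [-0.0, 0.794, 0.607, -0.0]
force: [-1.1, -0.0, -2.5]
finger_gap: 0.0111
```

Emit:
{"method": "step_arm", "body": {
  "motion": [0,0,-1.5,0,0,0,0,0,-1.5,0,0,0,0,0,0,0,0,0]
}}

```text
t: 7.8
tcp_pos: [0.5884, 0.0163, 0.0789]
ee_rot: [-0.0, 0.794, 0.607, -0.0]
force: [0.2, 0.1, -0.7]
finger_gap: 0.011
```

Emit:
{"method": "step_arm", "body": {
  "motion": [0,0,-1.5,0,0,0,0,0,-1.5,0,0,0,0,0,0,0,0,0]
}}

```text
t: 8.1
tcp_pos: [0.5888, 0.0163, 0.0765]
ee_rot: [0.0, 0.794, 0.607, 0.0]
force: [0.1, -0.0, 1.9]
finger_gap: 0.011
```

```bash
python3 snap.py i1 scene,300,195,100,90,7
```

```text
(no output)
```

View pics/i1_scene.png

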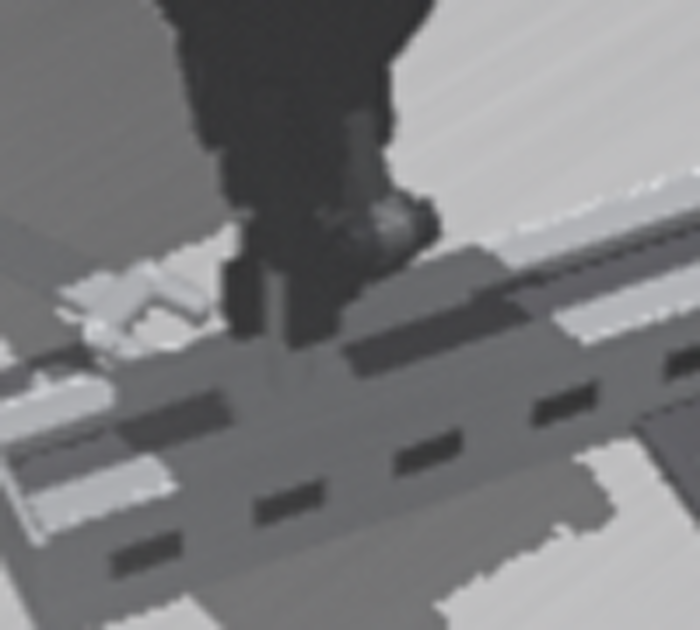

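Emit:
{"method": "step_arm", "body": {
  "motion": [0,0,-1.5,0,0,0,0,0,-1.5,0,0,0,0,0,-1,0,0,0,0,0,0,0,0,0]
}}

```text
t: 8.55
tcp_pos: [0.5889, 0.0163, 0.0724]
ee_rot: [0.0, 0.794, 0.607, 0.0]
force: [-2.1, -0.7, 2.5]
finger_gap: 0.0108
```

Emit:
{"method": "step_arm", "body": {
  "motion": [0,0,-1.5,0,0,0,0,0,-1.5,0,0,0,0,0,-1,0,0,0,0,0,0,0,0,0]
}}

```text
t: 8.95
tcp_pos: [0.5889, 0.0163, 0.0684]
ee_rot: [0.0, 0.794, 0.607, 0.0]
force: [-0.6, 0.2, 4.5]
finger_gap: 0.0108
```

Emit:
{"method": "step_arm", "body": {
  "motion": [0,0,-1.5,0,0,0,0,0,-1,0,0,0,0,0,0,0,0,0]
}}

```text
t: 9.25
tcp_pos: [0.5889, 0.0163, 0.066]
ee_rot: [0.0, 0.794, 0.607, 0.0]
force: [-0.8, 1.0, 5.3]
finger_gap: 0.0111
```

Run:
```python
from plant import robot
o=robot.get_obs();print(o["tcp_pos"],o["force"],o["ft_torque"])
```

```text
[0.58886804 0.01632663 0.06598016] [-0.79676557  1.03717874  5.27911111] [ 0.08341335  0.17778182 -0.02607322]
```

Emit:
{"method": "step_arm", "body": {
  "motion": [0,0,-0.6,0,0,0,0,0,0,0,0,0.08,0,0,0,0,0,0.1,0,0,0,0,0,0.1,0,0,0,0,0,0]
}}

```text
t: 9.75
tcp_pos: [0.5885, 0.0162, 0.0653]
ee_rot: [-0.0, 0.701, 0.713, -0.0]
force: [-0.8, -0.7, 5.6]
finger_gap: 0.011
```

Emit:
{"method": "step_arm", "body": {
  "motion": [0,0,0,0,0,0.1,0,0,0,0,0,0.1,0,0,0,0,0,0.1,0,0,0,0,0,0]
}}

```text
t: 10.15
tcp_pos: [0.5885, 0.016, 0.0653]
ee_rot: [-0.0, 0.586, 0.81, -0.0]
force: [-1.1, -1.2, 6.2]
finger_gap: 0.0112
```

Emit:
{"method": "step_arm", "body": {
  "motion": [0,0,0,0,0,0.1,0,0,0,0,0,0.1,0,0,0,0,0,0.1,0,0,0,0,0,0]
}}

```text
t: 10.55
tcp_pos: [0.5886, 0.0159, 0.0654]
ee_rot: [0.0, 0.459, 0.889, -0.0]
force: [-1.4, -1.2, 5.3]
finger_gap: 0.0109
```

Emit:
{"method": "step_arm", "body": {
  "motion": [0,0,0,0,0,0.1,0,0,0,0,0,0.1,0,0,0,0,0,0.1,0,0,0,0,0,0]
}}

```text
t: 10.95
tcp_pos: [0.5888, 0.0157, 0.0655]
ee_rot: [0.0, 0.321, 0.947, -0.0]
force: [-1.3, -1.4, 6.4]
finger_gap: 0.0106
```

Emit:
{"method": "step_arm", "body": {
  "motion": [0,0,0,0,0,0.1,0,0,0,0,0,0.1,0,0,0,0,0,0.1,0,0,0,0,0,0.09,0,0,0,0,0,0]
}}

```text
t: 11.45
tcp_pos: [0.5892, 0.0156, 0.0657]
ee_rot: [0.001, 0.131, 0.991, -0.0]
force: [-0.4, -2.3, 5.4]
finger_gap: 0.0108
```

```bash
python3 snap.py i2 scene,300,195,100,90,7;python3 - <<'E'
from plant import robot
import numpy as np
o=robot.get_obs();print(o["tcp_pos"],o["force"],o["ft_torque"],o["qpos"]);q=o["ee_rot"];print(2*np.arctan2(q[2],q[1])-np.pi/2)
E
```

```text
[0.58915521 0.01560999 0.06567998] [-0.18438194 -1.02941885  4.9286905 ] [-0.40001213  0.03147039  0.060342  ] [-1.06724736e-01  3.08444952e-01  1.75169657e+00 -1.08882837e-03
  1.08026542e+00 -1.41176392e+00]
1.3055515512399456
```

View pics/i2_scene.png

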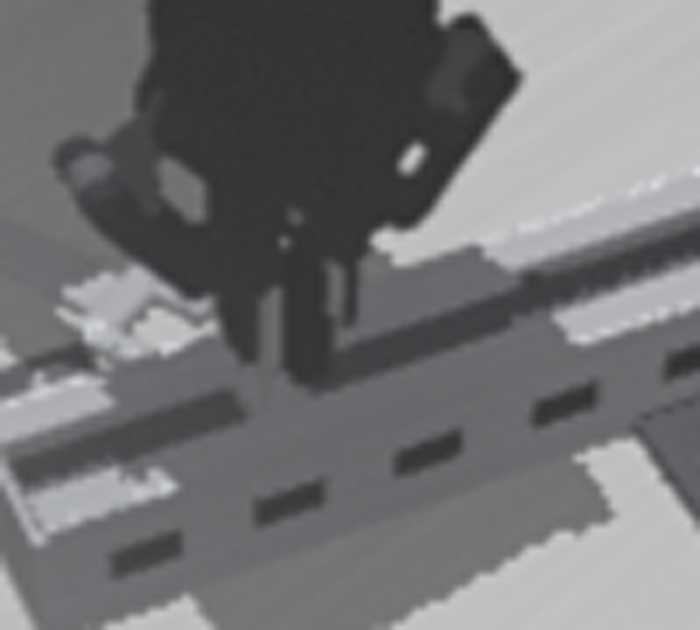

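Emit:
{"method": "step_arm", "body": {
  "motion": [0.4,1.5,-0.3,0,0,0,1.05,3.86,0,0,0,0,1.05,3.86,0,0,0,0,1.05,3.86,0,0,0,0,1.05,3.86,0,0,0,0,0,0,0,0,0,0]
}}

```text
t: 12.1
tcp_pos: [0.594, 0.0329, 0.0655]
ee_rot: [0.001, 0.132, 0.991, -0.0]
force: [-1.0, -1.8, 4.1]
finger_gap: 0.0111
```

Emit:
{"method": "step_arm", "body": {
  "motion": [1.05,3.86,0,0,0,0,1.05,3.86,0,0,0,0,1.05,3.86,0,0,0,0,1.05,3.86,0,0,0,0,1.05,3.86,0,0,0,0]
}}

```text
t: 12.6
tcp_pos: [0.599, 0.0517, 0.0654]
ee_rot: [0.001, 0.133, 0.991, -0.001]
force: [-1.1, -2.6, 5.4]
finger_gap: 0.0112
```

```bash
cat > st.py <<'E'
from plant import robot
import numpy as np
o=robot.get_obs();q=o["ee_rot"];T=o["tcp_pos"];F=o["force"]
d=T[:2]-[.5975,.0502];ex=np.array([.9647,-.2634]);ey=np.array([.2634,.9647])
print("t %.2f lat %.2f along %.2f z %.2f | Flat %.1f Falong %.1f Fz %.1f jaw %.3f gap %.1f"%(o["t"],d@ex*1e3,d@ey*1e3,T[2]*1e3,F[:2]@ex,F[:2]@ey,F[2],2*np.arctan2(q[2],q[1])-np.pi/2,o["finger_gap"]*1e3),o["ft_torque"].round(2))
E
python3 st.py
```

```text
t 12.60 lat 1.08 along 1.86 z 65.38 | Flat -0.3 Falong -2.8 Fz 5.4 jaw 1.305 gap 11.2 [-0.63  0.05 -0.06]
```

Emit:
{"method": "step_arm", "body": {
  "motion": [0.8,3.86,0,0,0,0,1.05,3.86,0,0,0,0,1.05,3.86,0,0,0,0,1.05,3.86,0,0,0,0,0.8,2.9,0,0,0,0,0,0,0,0,0,0]
}}

```text
t: 13.2
tcp_pos: [0.6039, 0.0705, 0.0654]
ee_rot: [0.001, 0.132, 0.991, -0.0]
force: [-0.1, -1.6, 6.3]
finger_gap: 0.0109
```

Emit:
{"method": "step_arm", "body": {
  "motion": [0.53,1.93,0,0,0,0,0.53,1.93,0,0,0,0,0,0,0,0,0,0]
}}

```text
t: 13.5
tcp_pos: [0.6048, 0.0741, 0.0654]
ee_rot: [0.001, 0.132, 0.991, -0.001]
force: [-1.1, -1.8, 5.2]
finger_gap: 0.0109
```

Emit:
{"method": "step_arm", "body": {
  "motion": [0.53,1.93,0,0,0,0,0.53,1.93,0,0,0,0,0,0,0,0,0,0]
}}

```text
t: 13.8
tcp_pos: [0.6059, 0.0779, 0.0654]
ee_rot: [0.001, 0.132, 0.991, -0.001]
force: [-0.1, -2.3, 5.3]
finger_gap: 0.0111
```

```bash
python3 st.py
```

```text
t 13.80 lat 0.83 along 28.97 z 65.39 | Flat 0.5 Falong -2.2 Fz 5.3 jaw 1.305 gap 11.1 [-0.48  0.05 -0.01]
```

Run:
```python
from f2 import *
pt=np.array([.5985,.0500,-.2675])
im=cv2.imread("pics/scene0.png")[222:252,335:400].mean(2);im=np.clip((im-50)*2.2,0,255).astype(np.uint8)
f=12;c=cv2.cvtColor(cv2.resize(im,None,fx=f,fy=f,interpolation=cv2.INTER_NEAREST),cv2.COLOR_GRAY2BGR)
for yl in range(0,101,10):
  for z,col in((.05,(0,0,255)),(.041,(0,255,0))):
    u=(proj("scene",tf(pt,[[-.01025,yl/1e3,z]]))[0]-[335,222]+.5)*f
    cv2.circle(c,tuple(int(v) for v in u),4,col,1)
    if z==.05: cv2.putText(c,str(yl),(int(u[0]),int(u[1])-8),0,.4,(0,0,255),1)
cv2.imwrite("pics/notch.png",c)
```

```text
(no output)
```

View pics/notch.png

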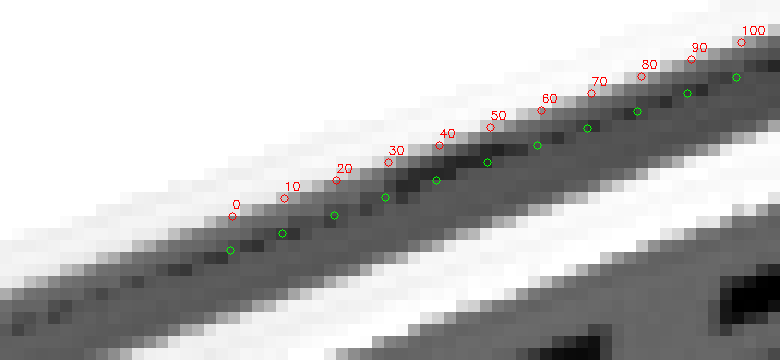

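Emit:
{"method": "step_arm", "body": {
  "motion": [0.4,1.45,0,0,0,0,0,0,0,0,0,0]
}}

```text
t: 14.0
tcp_pos: [0.6063, 0.0793, 0.0654]
ee_rot: [0.001, 0.133, 0.991, -0.001]
force: [-0.6, -2.0, 5.1]
finger_gap: 0.0111
```

In the enlarged picture, the far edge is darker from about y=31 to 57 mm. That suggests a notch centre near 44 and a stop near 46 to 47. I'll go on to about 40 and then feel for the stop.

Emit:
{"method": "step_arm", "body": {
  "motion": [0.53,1.93,0,0,0,0,0.53,1.93,0,0,0,0,0,0,0,0,0,0]
}}

```text
t: 14.3
tcp_pos: [0.6074, 0.0833, 0.0654]
ee_rot: [0.001, 0.132, 0.991, -0.001]
force: [-1.1, -2.1, 6.1]
finger_gap: 0.0109
```

Emit:
{"method": "step_arm", "body": {
  "motion": [0.53,1.93,0,0,0,0,0.53,1.93,0,0,0,0,0,0,0,0,0,0]
}}

```text
t: 14.6
tcp_pos: [0.6084, 0.0871, 0.0654]
ee_rot: [0.001, 0.132, 0.991, -0.001]
force: [-0.4, -2.4, 5.6]
finger_gap: 0.0108
```

Emit:
{"method": "step_arm", "body": {
  "motion": [0.26,0.96,0,0,0,0,0.26,0.96,0,0,0,0,0,0,0,0,0,0]
}}

```text
t: 14.9
tcp_pos: [0.6089, 0.0889, 0.0653]
ee_rot: [0.001, 0.133, 0.991, -0.001]
force: [-0.4, -2.5, 5.6]
finger_gap: 0.011
```

```bash
python3 st.py
```

```text
t 14.90 lat 0.80 along 40.32 z 65.33 | Flat 0.2 Falong -2.5 Fz 5.6 jaw 1.305 gap 11.0 [-0.55  0.11 -0.04]
```

Emit:
{"method": "step_arm", "body": {
  "motion": [0.26,0.96,0,0,0,0,0.13,0.48,0,0,0,0,0,0,0,0,0,0]
}}

```text
t: 15.2
tcp_pos: [0.6093, 0.0903, 0.0653]
ee_rot: [0.001, 0.133, 0.991, -0.001]
force: [-0.0, -3.2, 5.4]
finger_gap: 0.0111
```

Emit:
{"method": "step_arm", "body": {
  "motion": [0.26,0.96,0,0,0,0,0,0,0,0,0,0]
}}

```text
t: 15.4
tcp_pos: [0.6095, 0.0912, 0.0653]
ee_rot: [0.001, 0.133, 0.991, -0.001]
force: [-0.8, -2.1, 4.9]
finger_gap: 0.0111
```

Emit:
{"method": "step_arm", "body": {
  "motion": [0.26,0.96,0,0,0,0,0,0,0,0,0,0]
}}

```text
t: 15.6
tcp_pos: [0.6098, 0.0922, 0.0653]
ee_rot: [0.0, 0.133, 0.991, -0.001]
force: [-1.1, -2.5, 6.5]
finger_gap: 0.011
```

Now at about 43.7.

Emit:
{"method": "step_arm", "body": {
  "motion": [0.26,0.96,0,0,0,0,0,0,0,0,0,0]
}}

```text
t: 15.8
tcp_pos: [0.6101, 0.0931, 0.0653]
ee_rot: [0.001, 0.133, 0.991, -0.001]
force: [-1.0, -2.0, 5.7]
finger_gap: 0.0108
```

Emit:
{"method": "step_arm", "body": {
  "motion": [0.26,0.96,0,0,0,0,0,0,0,0,0,0]
}}

```text
t: 16.0
tcp_pos: [0.6103, 0.0941, 0.0654]
ee_rot: [0.001, 0.133, 0.991, -0.001]
force: [-0.5, -2.3, 5.4]
finger_gap: 0.011
```

Emit:
{"method": "step_arm", "body": {
  "motion": [0.16,0.58,0,0,0,0,0,0,0,0,0,0]
}}

```text
t: 16.2
tcp_pos: [0.6104, 0.0944, 0.0653]
ee_rot: [0.0, 0.133, 0.991, -0.001]
force: [-1.1, -3.6, 6.8]
finger_gap: 0.0112
```

Emit:
{"method": "step_arm", "body": {
  "motion": [0.16,0.58,0,0,0,0,0,0,0,0,0,0]
}}

```text
t: 16.4
tcp_pos: [0.6104, 0.0945, 0.0653]
ee_rot: [0.0, 0.133, 0.991, -0.001]
force: [-1.8, -4.6, 7.6]
finger_gap: 0.0108
```

Emit:
{"method": "step_arm", "body": {
  "motion": [0.16,0.58,0,0,0,0,0,0,0,0,0,0]
}}

```text
t: 16.6
tcp_pos: [0.6104, 0.0947, 0.0653]
ee_rot: [0.0, 0.133, 0.991, -0.002]
force: [-2.2, -7.0, 7.4]
finger_gap: 0.0109
```

```bash
python3 st.py
```

```text
t 16.60 lat 0.77 along 46.30 z 65.33 | Flat -0.3 Falong -7.4 Fz 7.4 jaw 1.305 gap 10.9 [-1.35  0.4  -0.02]
```

Emit:
{"method": "step_arm", "body": {
  "motion": [-0.35,-1.3,0,0,0,0,-0.3,-1.15,0,0,0,0,0,0,1,0,0,0,0,0,1,0,0,0,0,0,0,0,0,0]
}}

```text
t: 17.1
tcp_pos: [0.6103, 0.0942, 0.0675]
ee_rot: [0.001, 0.132, 0.991, 0.0]
force: [-1.4, -0.0, 5.4]
finger_gap: 0.0109
```

```bash
python3 st.py
```

```text
t 17.10 lat 0.77 along 45.83 z 67.50 | Flat -1.3 Falong -0.4 Fz 5.4 jaw 1.305 gap 10.9 [-0.01 -0.08  0.  ]
```

Emit:
{"method": "step_arm", "body": {
  "motion": [-0.2,-0.7,1,0,0,0,0,0,0.7,0,0,0,0,0,0,0,0,0]
}}

```text
t: 17.4
tcp_pos: [0.6101, 0.0938, 0.0691]
ee_rot: [0.001, 0.132, 0.991, 0.0]
force: [1.9, 2.4, 4.8]
finger_gap: 0.0109
```

Emit:
{"method": "step_arm", "body": {
  "motion": [0,0,1,0,0,0,0,0,0,0,0,0]
}}

```text
t: 17.6
tcp_pos: [0.6098, 0.0936, 0.0698]
ee_rot: [0.0, 0.133, 0.991, 0.0]
force: [1.7, 1.7, 3.4]
finger_gap: 0.011
```

```bash
python3 st.py
```

```text
t 17.60 lat 0.44 along 45.08 z 69.83 | Flat 1.2 Falong 2.1 Fz 3.4 jaw 1.305 gap 11.0 [ 0.31 -0.49 -0.05]
```

Emit:
{"method": "step_arm", "body": {
  "motion": [0,0,1,0,0,0,0,0,0,0,0,0]
}}

```text
t: 17.8
tcp_pos: [0.6095, 0.0934, 0.0707]
ee_rot: [0.0, 0.133, 0.991, -0.0]
force: [2.0, 1.2, 3.6]
finger_gap: 0.0107
```

Emit:
{"method": "step_arm", "body": {
  "motion": [0,0,1,0,0,0,0,0,0,0,0,0]
}}

```text
t: 18.0
tcp_pos: [0.6094, 0.0934, 0.0716]
ee_rot: [-0.0, 0.133, 0.991, -0.0]
force: [1.7, 1.0, 3.5]
finger_gap: 0.0111
```

```bash
python3 st.py
```

```text
t 18.00 lat 0.14 along 44.83 z 71.63 | Flat 1.4 Falong 1.4 Fz 3.5 jaw 1.305 gap 11.1 [ 0.02 -0.53  0.06]
```

Emit:
{"method": "step_arm", "body": {
  "motion": [0,0,1,0,0,0,0,0,0,0,0,0]
}}

```text
t: 18.2
tcp_pos: [0.6094, 0.0934, 0.0726]
ee_rot: [-0.0, 0.133, 0.991, -0.0]
force: [2.7, 0.7, 3.1]
finger_gap: 0.0108
```

```bash
python3 st.py; python3 snap.py j1 scene,310,180,110,90,7
```

```text
t 18.20 lat 0.05 along 44.82 z 72.59 | Flat 2.4 Falong 1.4 Fz 3.1 jaw 1.305 gap 10.8 [ 0.03 -0.44  0.06]
```

View pics/j1_scene.png

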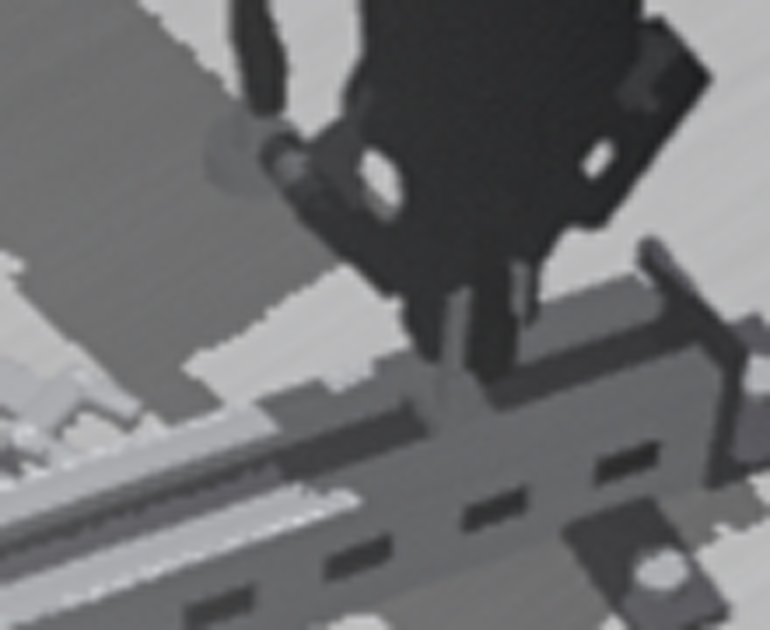

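The stud stands crosswise in the slot at crop (455,380). Its underside is about 35 mm up, which is inside the notch. Releasing now.

Emit:
{"method": "step_arm", "body": {
  "motion": [0,0,0,0,0,0,0,0,0,0,0,0,0,0,0,0,0,0,0,0,0,0,0,0,0,0,0,0,0,0],
  "claw": 32
}}

```text
t: 18.75
tcp_pos: [0.6092, 0.0936, 0.0723]
ee_rot: [-0.0, 0.133, 0.991, -0.0]
force: [-0.7, -0.5, -0.6]
finger_gap: 0.0321
```

Emit:
{"method": "step_arm", "body": {
  "motion": [0,0,5,0,0,0,0,0,10,0,0,0,0,0,20,0,0,0,0,0,40,0,0,0,0,0,50,0,0,0,0,0,50,0,0,0]
}}

```text
t: 19.35
tcp_pos: [0.609, 0.0936, 0.25]
ee_rot: [-0.0, 0.132, 0.991, -0.0]
force: [1.2, 0.4, 0.5]
finger_gap: 0.0318
```

Emit:
{"method": "step_arm", "body": {
  "motion": [-30,-30,0,0,0,0,-30,-30,0,0,0,0,-30,-30,0,0,0,0,-30,-30,0,0,0,0,-10,-35,0,0,0,0,-10,-35,0,0,0,0,0,-40,0,0,0,0,0,-40,0,0,0,0,0,-40,0,0,0,0,0,0,0,0,0,0]
}}

```text
t: 20.35
tcp_pos: [0.4691, -0.2207, 0.2488]
ee_rot: [0.001, 0.135, 0.991, -0.001]
force: [-0.8, 0.3, -0.2]
finger_gap: 0.0321
```

```bash
python3 st.py; python3 snap.py k1 scene,310,180,110,85,7 top,250,140,120,80,6
```

```text
t 20.35 lat -52.46 along -295.19 z 248.81 | Flat -0.9 Falong 0.1 Fz -0.2 jaw 1.300 gap 32.1 [ 0.01 -0.   -0.01]
```

View pics/k1_scene.png

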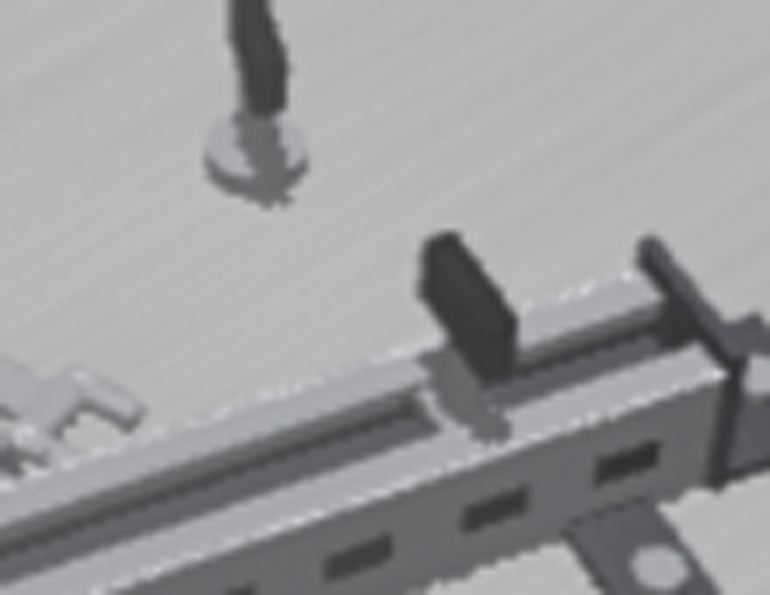

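View pics/k1_top_full.png

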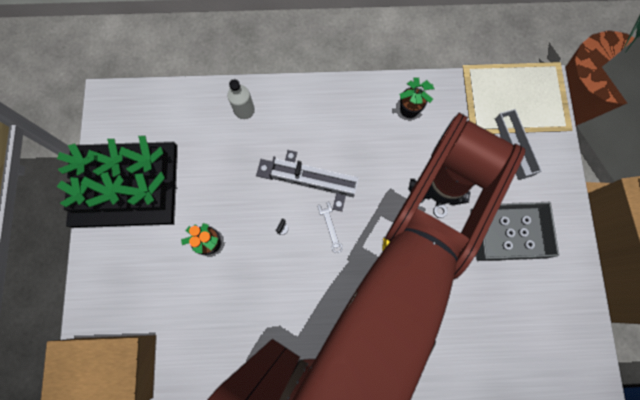

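The stud stands crosswise and upright in the slot at scene (377,225). The bystanders look unmoved. I'll check its height and pose with a fit.

```bash
cat > f8.py <<'E'
from f2 import *
pt=np.array([.5975,.0502,-.2665])
J={n:cv2.imread(f"pics/k1_{n}_full.png").astype(float).mean(2) for n in CM}
g=J["scene"];roi=(364,208,26,30);x,y,w,h=roi;c=g[y:y+h,x:x+w]
col=np.clip((110-c)/(110-50),0,1)
for zb in(.031,.0335,.036,.0385):
    def cost(p,f=False):
        P=tf(p,[[a,b,d+zb] for a,b,d in box(-.02,.02,-.006,.006,.04,.064)])
        q=cv2.convexHull(proj("scene",P).astype(np.float32))[:,0]
        W=np.ones_like(col);
        return ((render([q],roi)-col)**2*(dist:=cv2.dilate(render([q],roi),np.ones((5,5)))>.0)).sum()
    q=np.array([.609,.0936,-.2665]);r=minimize(cost,q,method="Nelder-Mead",options=dict(initial_simplex=np.array([q,q+[.005,0,0],q+[0,.005,0],q+[0,0,.1]])))
    d=r.x[:2]-pt[:2];print(zb,r.x.round(4),"lat %.1f along %.1f"%(1e3*(d@[.9647,-.2634]),1e3*(d@[.2634,.9647])),round(r.fun,2))
outs=[]
for zb in(.031,.036):
    p=np.array([.6094,.0934,-.2654]);q=cv2.convexHull(proj("scene",tf(p,[[a,b,d+zb] for a,b,d in box(-.02,.02,-.006,.006,.04,.064)])).astype(np.float32))[:,0]
    outs.append(ov("scene",[q],(358,203,38,45),10,"pics/k1_scene_full.png"))
cv2.imwrite("pics/k1_z.png",np.hstack(outs))
d=[np.abs(J["top"][y:y+40,x:x+50]-cv2.imread("pics/top0.png").mean(2)[y:y+40,x:x+50]).max() for x,y in((260,205),(315,195),(180,220))];print("diff round,wrench,pot",np.round(d))
E
python3 f8.py
```

```text
0.031 [ 0.6082  0.0956 -0.4108] lat -1.7 along 46.6 28.62
0.0335 [ 0.6102  0.0932 -0.3805] lat 1.0 along 44.8 29.0
0.036 [ 0.6113  0.092  -0.3972] lat 2.3 along 44.0 30.08
0.0385 [ 0.6129  0.0903 -0.3991] lat 4.3 along 42.7 30.75
diff round,wrench,pot [35. 66. 33.]
```

View pics/k1_z.png

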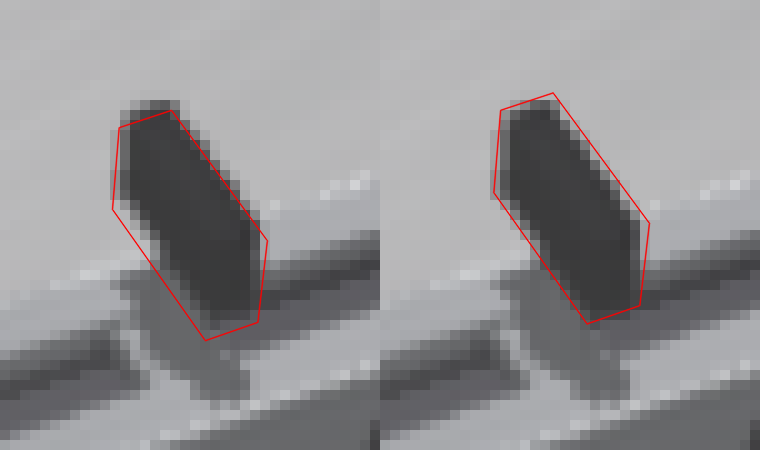

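Run:
```python
from f2 import *
out=[]
for yaw in(-.2665,-.40):
    p=np.array([.6085,.0934,yaw]);zb=.036
    q=cv2.convexHull(proj("top",tf(p,[[a,b,d+zb] for a,b,d in box(-.02,.02,-.006,.006,.04,.064)])).astype(np.float32))[:,0]
    out.append(ov("top",[q],(280,153,36,32),11,"pics/k1_top_full.png"))
a=np.hstack(out)
f=lambda s:cv2.resize(cv2.imread(s)[190:260,260:360],None,fx=3.9,fy=3.9)
b=np.hstack([f("pics/top0.png"),f("pics/k1_top_full.png")]);b=cv2.resize(b,(a.shape[1],240))
cv2.imwrite("pics/k1_t.png",np.vstack([a,b]))
```

```text
(no output)
```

View pics/k1_t.png

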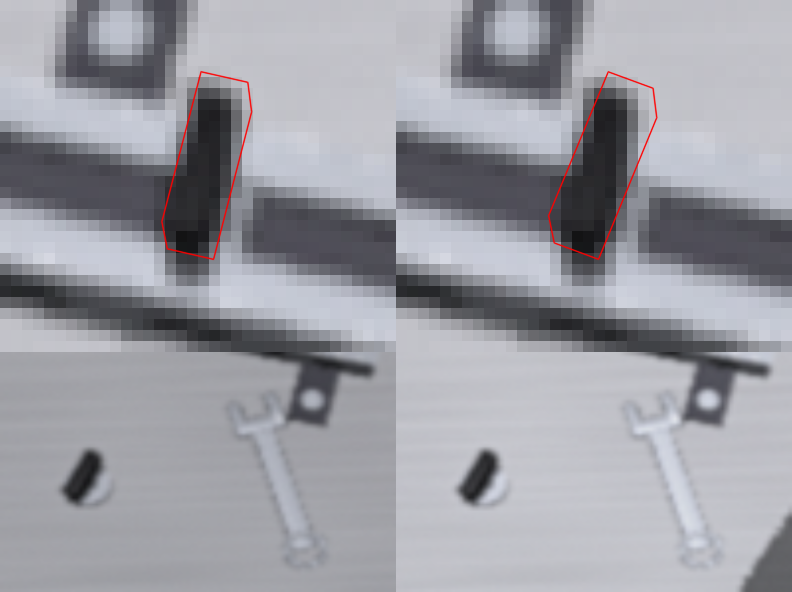

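```bash
python3 -c "
from plant import workorder
print(workorder.close_job())"
```

```text
the job is handed in; nothing more can be done
None
```

The hammer-head stud is locked crosswise and upright in the strut's notch, and I handed the job in at about 20.5 s. No verdict came back, so the result rests on my own checks.

- **Insertion:** I lowered the foot lengthwise through the slot about 35 mm from the strut's middle towards -y. I pressed it down until its underside was about 28.5 mm up, then gave it a quarter turn.
- **Slide and stop:** I slid it towards the bracket and felt the stop at about y = +46 mm. The along-slot force rose from about 2.5 to 7.4 N there. I then backed off, let the stud rise, opened the gripper and moved the arm clear.
- **Force:** The largest wrist force I read was about 10 N, though I only read it at the end of each move.

My last checks:
- **Height:** The overlay with the underside at 36 mm (risen) fits the scene image clearly better than the one at 31 mm (not risen). A numerical fit could not tell the two apart. The stud's height at release, about 35.4 mm by the arm, agrees with it having risen.
- **Crosswise angle:** The two cameras disagreed. The top view shows it within about 0.05–0.08 rad of crosswise, while the scene fit gave about 0.13 rad. I put the larger figure down to the bar's bevelled ends; both are inside the 0.22 limit.
- **Bystanders:** The round stud and wrench match their starting positions in before-and-after crops. The pot looks unmoved in the full top view. The arm partly hid the collar and the yellow look-alike in that last view, so I did not compare those two.

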